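Touch off a block and set the pin in its bore

ROBOT

A 6-joint arm with a two-finger parallel gripper is mounted at the origin on the work surface. World frame = base frame: x ahead of the robot, y to its left, z up, the work surface at z = 0. Lengths are in mm, angles in degrees, forces in N, time in s.
With the tool pointing down it reaches from about 325 to 775 mm from the base axis. Payload 9.3 kg.
Tool frame: the origin (TCP) lies midway between the tips of the shut fingers; the grasp point (between the pads) lies 19 mm behind it; z points along the fingers, y is the direction in which the jaws open and shut (so a half turn about z gives the same grasp; the last joint's range is limited). The gripper opens to 85 mm and grips with 20 to 120 N. Pads are 22 mm wide; open, the fingers measure 114 mm over their backs; the gripper's body (76 mm by 85 mm) begins 54 mm behind the grasp point. The pads swing forward as they close: fully open they stand 13 mm farther back than shut.
Start: joints at [61.73, 14.817, 1.232, 76.415, 0, 81.257], TCP at [183.834, 518.365, 231.279] pointing down, gripper open.
Joint ranges: [-174.27, 174.27], [-52.1, 104.24], [-59.71, 78.15], [-110.17, 111.67], [-87.03, 83.33], [-180, 180]. Speed limits (degrees/s): [127.2, 127.2, 159.86, 180, 180, 180].

INTERFACE

Orientations are given as [roll, pitch, yaw] about the fixed x, y, z axes, in that order (R = Rz(yaw) Ry(pitch) Rx(roll)).
In Python, from workcell import manip gives the robot as it stands. The module is installed in compiled form; this text tells all that it offers.
- The arm moves only by the tool step_arm, never from a script. Its arguments are lists of equal length, an entry for each row: "travel": the shift along the tool's x, y, z in mm, a list of three; "yaw": the turn about the tool's z in degrees; "hand": the closure, from 0 (fully open) to 1 (shut). In form: {"travel": [[tx, ty, tz], ...], "yaw": [yaw, ...], "hand": [hand, ...]}. A call has 1 to 8 rows; each row is the pose to reach, as a shift and turn from the pose commanded when the call began, along the tool's axes at that moment; what a row does not reach only later rows make up. A row lasts 1/8 s, in which the tool goes at most 62.5 mm and 10.7 degrees, less where a joint would pass 70% of its speed; a pose out of reach is approached as far as the arm can. A call with a gripper value outside its range is refused whole. The fingers move at their own pace and stop on an object; the grip force is fixed at half the most. Time passes only in rows, so rows that repeat a pose let the fingers close. It gives the time, the measured TCP pose, the force and the opening at its end, in the units of the state.
- manip.get_obs(): the state, without advancing time (a new reading comes with each control period).
- manip.get_image(name): name is "scene" or "top" or "wrist"; returns the picture (384x512x3 uint8, red, green, blue); there is no depth.
- manip.camera_params(name): a dict with "vfov" (degrees; the focal length in pixels is half the picture's height over the tangent of half this angle, whatever the lens; pixels are square), "cx", "cy" (the principal point, pixels), "origin" and "orientation" of the camera in the world. Camera axes: x right, y down, z forward; pixel columns grow to the right and rows downward; lengths in mm; the calibration is good to about 2 mm. A picture is of the moment at which its call begins: read the wrist's pose just before it. camera_params takes no time and is no camera call; for the wrist camera it gives the pose at the moment of the call.
- manip.finish_job(): hands the job in, once; it reports no verdict.
The state is a dict: "clock": time; "q": joint angles; "joint_velocities": joint speeds; "joint_efforts": joint torques, N m; "eef_pos": TCP position; "ee_rot": TCP orientation; "contact_force": force on the tool from outside, world axes, zero at the start; "torque": the same for the moment, N m; "gripper_width": finger opening in mm.
Only numpy, scipy, OpenCV 4.12 (cv2) and the standard library are available. Lean on these libraries where they do the work, as an engineer would, in place of code of your own. Each camera call takes 0.05 s, during which the arm holds its last target. There are 200 camera calls.

TASK

Take the square-handled steel pin from its wooden rack and touch off the aluminium block in the bench fixture with the side of the pin's shank: first the long side facing the robot, near its left end (the robot's left), then the same side near its right end, then the middle of the left end face, resting lightly against it for about half a second each time and coming clear in between. Having found the block this way, set the pin upright in the block's bore, fully home with its collar flat on the block, and let go. The block sits in soft rubber, so never press more than 10 N against its sides when touching, nor load it with more than 20 N when setting the pin, and leave the other things on the bench where they are.

Things in the scene. Friction and masses are not known exactly. Their poses are not given: they have to be found in the camera images.
- fixture: Fixed bench fixture; origin: centre of the underside of its 150 x 150 x 10 mm dark steel base plate; z up, x away from the robot (within 0.35 rad), y to the robot's left. At x = +58 to +70 mm stands a bracket 60 mm wide, top 42 mm above the bench, with a clamp screw to the far side of an aluminium block that lies on rubber feet on the plate (see block_nominal).
- block_nominal (a point): Point of the fixture (its x = y = 0, 44 mm up), axes as the fixture: where the block's top centre would be. Block: 60 mm in x, 96 in y, 30 high, underside 14 mm over the bench. The real block is NOT measured: it lies up to 10 mm off in x and in y and is turned up to 0.09 rad, and stays so. Its rubber gives 1 mm per 5 N along block x or y (at most 6 mm), springs back, and is rigid downward.
- bore_nominal (a point): Point of the fixture where the bore's mouth would be if the block lay nominally. The bore is the block's only hole: round, vertical, 12 mm wide, 28 mm deep, slightly chamfered. In the block its axis is 8 mm from the centre towards block +x (away from the robot) and 18 mm towards block -y (robot's right); it is offset and turned with the block.
- pin: Loose steel pin, 0.13 kg, 75 mm long, standing upright in the rack. Origin: centre of the lower end of its shank; z runs up along it. Round shank 10 mm in diameter, z = 0 to 24 mm, chamfered foot; round collar 26 mm in diameter, z = 24 to 30 mm; square handle 16 x 16 mm with flats facing x and y, z = 30 to 75 mm.
- pin_tip (a point): Centre of the lower end of the pin's shank (same as the pin's origin).
- rack: Fixed pale wooden block, 70 x 70 x 35 mm, origin at the centre of its underside, z up, with one 13 mm bore, 30 mm deep, in the middle of its top; the pin stands in it with its collar on the top (pin origin 11 mm above the bench).
- opener: Bystander: watch case opener lying flat, black handle and steel two-armed blade, 126 mm long, along its x; origin under its middle.
- loupe: Bystander: black eye loupe with a glass lens, 38 mm across, 26 mm high; origin at the centre of its underside.
- dish: Bystander: white ceramic dish, 84 mm across, 28 mm high; origin at the centre of its underside.
- tray: Bystander: black plastic parts tray 160 (x) x 110 (y) x 20 mm; origin at the centre of its underside.
- watch_stand: Bystander: dark wooden watch stand with a wristwatch on it, foot 80 x 90 mm, 127 mm high; origin at the centre of its underside.
- driver: Bystander: screwdriver, 130 mm long, lying along its x.
- jar: Bystander: brown glass jar, 50 mm across, 60 mm high; origin at the centre of its underside.
There are look-alikes about, which are no part of the job. Of the things that look like the fixture, the largest one is meant.

How it is judged:
By the outcome, as a careful person would: the job done as asked, in the order asked, and still so for the second after the job is handed in, with the robot touching nothing.
It also fails if it takes over 72 s, if anything falls off the work surface, if the arm or the gripper's body presses on something with over 40 N, if the wrist force passes 120 N, or if a joint passes its speed limit or range.

## Working session

There is one attempt and no reset: what is moved stays moved. The work goes in short steps, Python scripts to look and compute and a tool call to move; the robot and the scene stay as the last step left them, time stands still between calls to the robot, and variables do not carry over. Pictures are saved under pics/ and viewed, about 8 in all and at most 12, crops included, and the job is handed in when it is done.

Besides the shell and the picture viewer there is one more tool, called after ">>>" as name([rows], argument=value, ...), one row to a line, values as JSON. step_arm: Moves the arm, as the interface text tells. Its arguments: {"type":"object","properties":{"travel":{"type":"array"},"yaw":{"type":"array"},"hand":{"type":"array"}},"required":["travel","yaw","hand"]}

```bash
mkdir -p pics
cat > h.py <<'E'
import numpy as np, cv2
from workcell import manip
from scipy.spatial.transform import Rotation as R
def grab(n,f):
    p=manip.camera_params(n); im=manip.get_image(n)
    cv2.imwrite(f,im[:,:,::-1]); return p,im
def rot(p):
    o=np.array(p["orientation"],float)
    return o if o.shape==(3,3) else R.from_euler('xyz',o,degrees=True).as_matrix()
def w(p,u,v,z):
    f=192/np.tan(np.radians(p["vfov"]/2))
    d=rot(p)@np.array([(u-p["cx"])/f,(v-p["cy"])/f,1]); o=np.array(p["origin"])
    return o+d*(z-o[2])/d[2]
def proj(p,X):
    f=192/np.tan(np.radians(p["vfov"]/2)); c=rot(p).T@(np.array(X,float)-p["origin"])
    return f*c[0]/c[2]+p["cx"],f*c[1]/c[2]+p["cy"]
E
python3 - <<'E'
from h import *
print(manip.get_obs())
a=[]
for n in("scene","top"):
    p,im=grab(n,f"pics/{n}0.png");print(n,p);a.append(im)
E
```

```text
{'clock': 0.0, 'q': array([6.17311585e+01, 1.48520479e+01, 1.18916455e+00, 7.64159304e+01,
       1.82802434e-04, 8.12578074e+01]), 'joint_velocities': array([-0.1202579 , -0.04619733,  0.00210339,  0.09313058,  0.07222572,
       -0.09637141]), 'joint_efforts': array([-8.07382130e-04, -5.55638266e+01,  3.44534361e+01,  1.38101677e-02,
       -1.89603629e-04, -6.12392782e-06]), 'eef_pos': array([183.69167679, 518.11614958, 230.64989642]), 'ee_rot': array([-1.79922130e+02, -1.21594744e-02,  1.60473343e+02]), 'contact_force': array([ 0.10497918,  0.92324294, -0.22963201]), 'torque': array([-3.11014395e-02,  1.83831691e-02, -4.48271389e-05]), 'gripper_width': 85.39559990452486}
scene {'vfov': 56.2986628900278, 'cx': 256.66804698875615, 'cy': 190.31035195493988, 'origin': array([1280.70584377, -318.65830528,  585.2831452 ]), 'orientation': array([-122.07130278,   -0.9287471 ,   71.46952228])}
top {'vfov': 54.60013530060811, 'cx': 260.00017104868374, 'cy': 189.4069802728486, 'origin': array([ 229.61459079,  -17.49400358, 1273.47506009]), 'orientation': array([-1.67791496e+02, -3.42897961e-04, -8.77413037e+01])}
```

View pics/scene0.png

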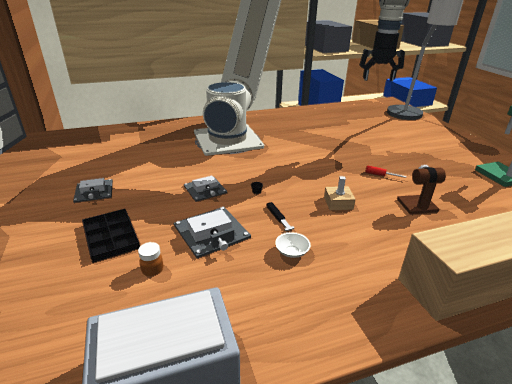

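View pics/top0.png

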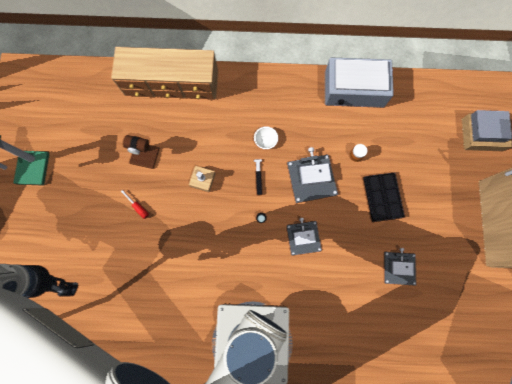

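The scene view shows the rack with its pin at about (340,195) and the large fixture at (212,230). The top view shows the rack at (201,178) and the large fixture at (313,175), with two smaller look-alikes. I'll enlarge the top view.

Run:
```python
from h import *
P={n:manip.camera_params(n) for n in("scene","top")}
im=cv2.imread("pics/top0.png")
a=cv2.resize(im[145:210,170:345],None,fx=4.5,fy=4.5,interpolation=cv2.INTER_CUBIC)
s=cv2.imread("pics/scene0.png")
b=cv2.resize(s[170:260,170:360],None,fx=4.1,fy=3.1,interpolation=cv2.INTER_CUBIC)
b=cv2.resize(b,(a.shape[1],282))
cv2.imwrite("pics/c1.png",np.vstack([a,b]));print(a.shape,b.shape)
t=P["top"]
print("rack top",w(t,202,178,35),"pin handle top",w(t,200.5,175.5,86),"block",w(t,313,174,44))
print("scene handle top",w(P["scene"],341,178,86), "block", w(P["scene"],210,224,44))
```

```text
(292, 788, 3) (282, 788, 3)
rack top [529.51772678 193.36974799  35.        ] pin handle top [525.43401862 190.23513707  86.        ] block [ 556.29455727 -185.60129489   44.        ]
scene handle top [535.37163558 188.22469557  86.        ] block [ 578.76637629 -195.34244864   44.        ]
```

View pics/c1.png

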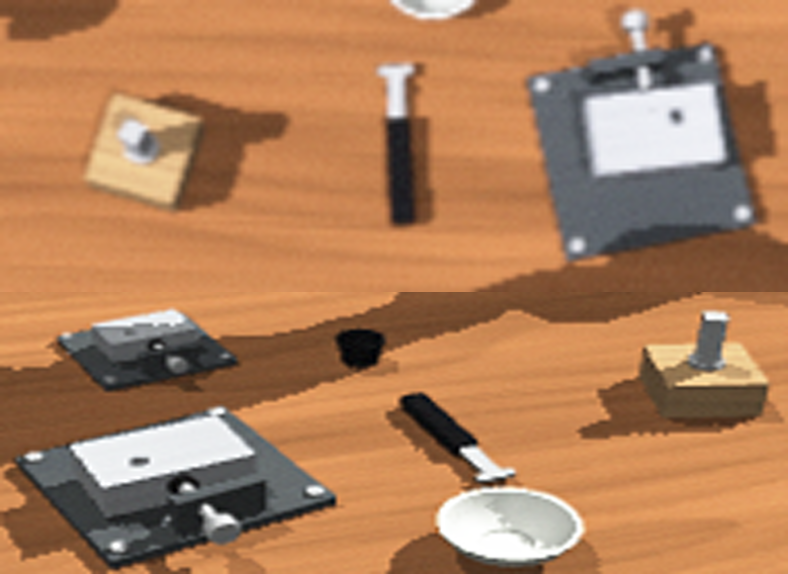

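>>> step_arm([
  [-60,-27,0],
  [-120,-53,0],
  [-180,-80,0],
  [-240,-107,0],
  [-300,-133,0],
  [-360,-160,0],
  [-415,-185,0],
  [-434,-193,0],
], yaw=[0,0,0,0,0,0,0,0], hand=[0,0,0,0,0,0,0,0])

```text
clock: 1.1
eef_pos: [530.0, 189.0, 230.7]
ee_rot: [-180.0, -0.0, 160.4]
contact_force: [0.7, 0.8, 0.2]
gripper_width: 85.4
```

Run:
```python
from h import *
p,im=grab("wrist","pics/w1.png");print(p)
o=manip.get_obs();print(o['clock'],o['eef_pos'],o['ee_rot'],o['q'],o['contact_force'])
print(proj(p,[529,191,86]),proj(p,[529,191,35]))
```

```text
{'vfov': 61.669292218738185, 'cx': 255.88451382256878, 'cy': 192.89871391711753, 'origin': array([464.16914695, 211.30479709, 373.48357399]), 'orientation': array([1.64171244e+02, 6.99486521e-03, 7.03579966e+01])}
1.15 [532.44380615 186.97389434 230.17752997] [-1.79919148e+02  3.15567072e-02  1.60265029e+02] [10.87521095 16.26026366  3.08866436 76.84241059 -0.08565357 30.61021482] [ 1.03089106 -1.70552739 -0.60971946]
(np.float64(258.83192747383754), np.float64(178.61481187474823)) (np.float64(258.41754546124355), np.float64(167.65069274977654))
```

View pics/w1.png

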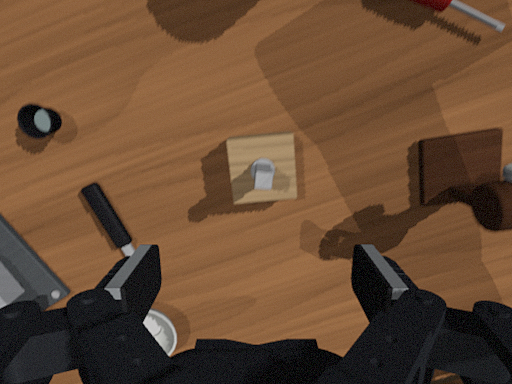

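The wrist picture shows the rack at (262,168) with the pin's handle top near (264,182), nearly square to the jaws. I'll measure it.

Run:
```python
from h import *
p=manip.camera_params("wrist")
c=[w(p,u,v,35)[:2] for u,v in((227,136),(293,134),(297,200),(233,204))]
c=np.array(c);print(c,c.mean(0),[np.linalg.norm(c[i]-c[i-1]) for i in range(4)],[np.degrees(np.arctan2(*(c[i]-c[i-1])[::-1])) for i in range(4)])
im=cv2.imread("pics/w1.png")[125:215,215:305]
cv2.imwrite("pics/w1c.png",cv2.resize(im,(600,600),interpolation=cv2.INTER_CUBIC))
```

```text
[[488.94143795 169.22602334]
 [510.14711559 234.46424584]
 [579.87011992 216.53577734]
 [560.45928509 148.67015686]] [534.85448964 192.22405084] [np.float64(74.41334629452516), np.float64(68.5981518613673), np.float64(71.99116136772774), np.float64(70.58698855082281)] [np.float64(163.96413742650464), np.float64(71.9932525577643), np.float64(-14.420538769053815), np.float64(-105.96151856346212)]
```

View pics/w1c.png

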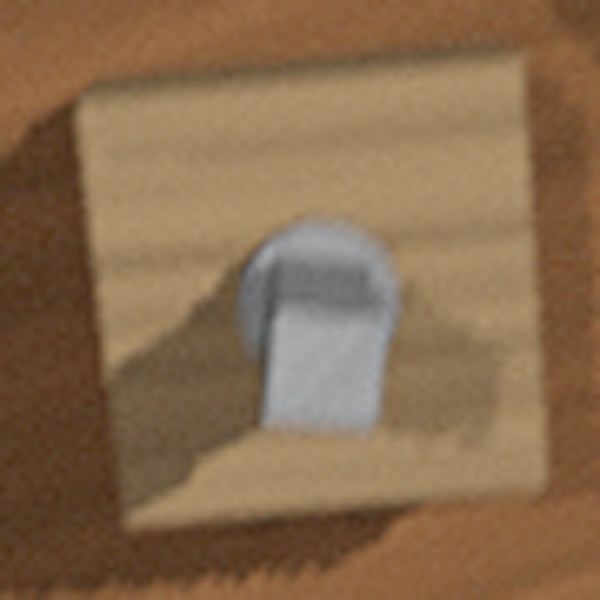

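The crop shows the handle's top face with corners (270,312), (388,318), (375,433), (262,425), turned a few degrees clockwise of the tool.

```bash
cat >> h.py <<'E'
def tool(d,yaw):
    t=np.radians(yaw); return np.array([np.cos(t)*d[0]+np.sin(t)*d[1], np.sin(t)*d[0]-np.cos(t)*d[1], -d[2]])
E
python3 - <<'E'
from h import *
p=manip.camera_params("wrist");o=manip.get_obs()
for z,q in((86,((270,312),(388,318),(375,433),(262,425))),(35,((78,92),(523,55),(547,490),(130,528)))):
    c=np.array([w(p,215+u/6.667,125+v/6.667,z)[:2] for u,v in q])
    print(c.mean(0),[np.linalg.norm(c[i]-c[i-1]) for i in range(4)],[np.degrees(np.arctan2(*(c[i]-c[i-1])[::-1]))%90 for i in range(4)])
    m=c.mean(0); print(tool(np.r_[m,100]-o['eef_pos'],o['ee_rot'][2]))
print(o['eef_pos'],o['ee_rot'])
E
```

```text
[534.90137567 192.18960502] [np.float64(16.02439655444562), np.float64(16.1465568411031), np.float64(16.372570969028786), np.float64(15.717609140852545)] [np.float64(66.28429495900917), np.float64(67.31175562238964), np.float64(64.79179591329154), np.float64(66.09077838659006)]
[ -0.55203509   5.73921103 130.17752997]
[535.14311183 192.57035086] [np.float64(71.92154630867714), np.float64(69.62532355644099), np.float64(70.9971581493854), np.float64(69.08982578116229)] [np.float64(75.71812776040636), np.float64(74.98313767904813), np.float64(75.29058561618469), np.float64(75.74569003952325)]
[ -0.6510064    6.17922062 130.17752997]
[532.44380615 186.97389434 230.17752997] [-1.79919148e+02  3.15567072e-02  1.60265029e+02]
```

>>> step_arm([
  [0,0,0],
  [0,0,0],
], yaw=[0,0], hand=[0,0])

```text
clock: 1.4
eef_pos: [527.6, 191.9, 231.1]
ee_rot: [-180.0, -0.0, 160.5]
contact_force: [-0.3, 1.1, -0.2]
gripper_width: 85.3
```

Run:
```python
from h import *
p=manip.camera_params("wrist");o=manip.get_obs()
print(p['origin'],p['orientation'],o['clock'],o['eef_pos'],o['ee_rot'],o['contact_force'],o['joint_velocities'])
print(tool(np.array([535,192.3,100])-o['eef_pos'],o['ee_rot'][2]))
```

```text
[461.74029649 213.99466768 373.95630331] [ 1.64174774e+02 -1.66626973e-02  7.05137417e+01] 1.4 [527.63813282 191.94703068 231.14959397] [-1.79990320e+02 -3.88475136e-02  1.60506199e+02] [-0.31916899  1.0534431  -0.19262151] [ 0.76648149 -0.61322258  0.02033427 -0.09463169 -0.15913154 -0.1487176 ]
[ -6.82207972   2.78942719 131.14959397]
```

The earlier picture was taken while the arm was still moving. I'll go closer, let it settle and check again.

>>> step_arm([
  [-3,4,40],
  [-3,4,70],
  [-3,4,90],
  [-3,4,100],
  [-3,4,100],
  [-3,4,100],
  [-3,4,100],
], yaw=[4.3,4.3,4.3,4.3,4.3,4.3,4.3], hand=[0,0,0,0,0,0,0])

```text
clock: 2.28
eef_pos: [532.9, 194.3, 132.1]
ee_rot: [180.0, 0.1, 156.2]
contact_force: [-0.7, 0.2, 0.2]
gripper_width: 85.1
```

Run:
```python
from h import *
o=manip.get_obs();p,im=grab("wrist","pics/w2.png")
print(list(p['origin']),list(p['orientation']),o['eef_pos'],o['ee_rot'])
u,v=proj(p,[532.6,194.3,86]);print(u,v)
u0,v0=int(u)-60,int(v)-45
print(u0,v0);cv2.imwrite("pics/w2c.png",cv2.resize(im[v0:v0+90,u0:u0+120,::-1],(720,540),interpolation=cv2.INTER_CUBIC))
```

```text
[np.float64(468.6036488236872), np.float64(221.17829058995537), np.float64(274.79647988597424)] [np.float64(164.0757524450978), np.float64(-0.07512740282321846), np.float64(66.18484603111708)] [532.89997388 194.32167604 132.13315811] [1.79951580e+02 6.83861144e-02 1.56180313e+02]
257.49384795305366 216.84989046469974
197 171
```

View pics/w2c.png

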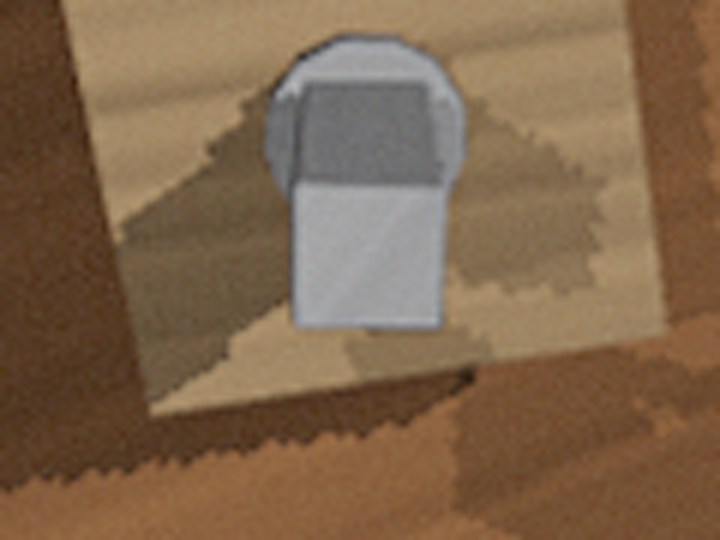

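The crop shows the handle top square to the jaws, corners (291,184), (445,185), (442,327), (296,327).

Run:
```python
from h import *
p=manip.camera_params("wrist");o=manip.get_obs()
p['origin']=np.array([468.604,221.178,274.796]);p['orientation']=np.array([164.0757,-.0751,66.1848])
c=np.array([w(p,197+u/6,171+v/6,86)[:2] for u,v in((291,184),(445,185),(442,327),(296,327))])
m=c.mean(0);print(m,[np.linalg.norm(c[i]-c[i-1]) for i in range(4)],tool(np.r_[m,46]-o['eef_pos'],o['ee_rot'][2]))
print(o['eef_pos'])
```

```text
[530.9592496  195.64952977] [np.float64(15.705360918692923), np.float64(15.791970120705399), np.float64(15.595024780212428), np.float64(15.295835112361429)] [ 2.29382707  0.54052626 85.97188627]
[532.83917373 194.2283695  131.97188627]
```

>>> step_arm([
  [2,0.5,30],
  [2,0.5,60],
  [2,0.5,80],
  [2,0.5,86],
  [2,0.5,86],
  [2,0.5,86],
  [2,0.5,86],
], yaw=[0,0,0,0,0,0,0], hand=[0,0,0,0,0.3,0.6,1])

```text
clock: 3.2
eef_pos: [531.3, 195.5, 46.1]
ee_rot: [180.0, 0.1, 156.2]
contact_force: [-0.2, 0.1, -0.4]
gripper_width: 32.5
```

>>> step_arm([
  [0,0,0],
  [0,0,0],
  [0,0,0],
  [0,0,0],
  [0,0,0],
  [0,0,0],
], yaw=[0,0,0,0,0,0], hand=[1,1,1,1,1,1])

```text
clock: 3.95
eef_pos: [531.2, 195.5, 45.9]
ee_rot: [180.0, 0.0, 156.2]
contact_force: [-1.6, 0.2, 5.9]
gripper_width: 15.2
```

>>> step_arm([
  [0,0,-15],
  [0,0,-40],
  [0,0,-80],
  [0,0,-120],
  [0,0,-134],
  [0,0,-134],
], yaw=[0,0,0,0,0,0], hand=[1,1,1,1,1,1])

```text
clock: 4.7
eef_pos: [531.0, 195.5, 179.7]
ee_rot: [180.0, 0.1, 156.2]
contact_force: [-0.3, -0.2, -0.8]
gripper_width: 15.3
```

Run:
```python
from h import *
p=manip.camera_params("top");o=manip.get_obs()
c=np.array([w(p,170+u/4.5,145+v/4.5,12)[:2] for u,v in((541,84),(706,53),(743,213),(577,245))])
m=c.mean(0);print(m,[np.linalg.norm(c[i]-c[i-1]) for i in range(4)],[np.degrees(np.arctan2(*(c[i]-c[i-1])[::-1]))%90 for i in range(4)])
b=np.array([w(p,170+u/4.5,145+v/4.5,44)[:2] for u,v in((583,96),(719,83),(727,163),(594,177))]);print(b.mean(0),[np.degrees(np.arctan2(*(b[i]-b[i-1])[::-1]))%90 for i in range(4)])
print(o['eef_pos'],o['ee_rot'],tool(np.r_[m,180]-o['eef_pos'],o['ee_rot'][2]),o['gripper_width'],o['contact_force'])
```

```text
[ 550.80948295 -188.73266463] [np.float64(130.67987686555998), np.float64(132.55300251676778), np.float64(130.59062657071055), np.float64(130.74002033473042)] [np.float64(13.463541884966231), np.float64(13.265152641734034), np.float64(12.66821693279141), np.float64(13.307028577562306)]
[ 557.41931589 -194.90284139] [np.float64(8.449003102032442), np.float64(7.907536422328704), np.float64(5.497922420184722), np.float64(8.408081033694344)]
[531.0488179  195.49135824 179.72391606] [1.79960350e+02 5.47006021e-02 1.56176528e+02] [-1.73272746e+02 -3.43504205e+02 -2.76083944e-01] 15.295466550835531 [-0.31882899 -0.23446591 -0.78539563]
```

>>> step_arm([
  [-15,-45,0],
  [-35,-100,0],
  [-55,-155,0],
  [-74,-210,0],
  [-92,-265,0],
  [-110,-318,0],
  [-124,-355,0],
  [-129,-370,0],
], yaw=[-5,-10,-15,-20,-25,-30,-31.8,-31.8], hand=[1,1,1,1,1,1,1,1])

```text
clock: 5.7
eef_pos: [498.5, -196.8, 177.3]
ee_rot: [179.9, -0.1, -172.2]
contact_force: [0.9, 0.1, -2.2]
gripper_width: 15.0
```

>>> step_arm([
  [0,0,0],
  [0,0,0],
  [0,0,0],
], yaw=[0,0,0], hand=[1,1,1])

```text
clock: 6.08
eef_pos: [499.6, -193.8, 179.3]
ee_rot: [180.0, 0.0, -171.9]
contact_force: [-0.3, 0.0, -1.5]
gripper_width: 14.9
```

Run:
```python
from h import *
o=manip.get_obs();p,im=grab("wrist","pics/w3.png")
print(list(p['origin']),list(p['orientation']),o['clock'],o['eef_pos'],o['ee_rot'],o['contact_force'],o['q'])
cv2.imwrite("pics/w3c.png",cv2.resize(im[:,:,::-1],(768,576),interpolation=cv2.INTER_CUBIC))
```

```text
[np.float64(430.300551840591), np.float64(-204.54615518035453), np.float64(322.03071466161094)] [np.float64(164.13426027068724), np.float64(-0.01153973704091898), np.float64(98.06791460652794)] 6.075 [ 499.57220459 -193.84831471  179.28773204] [ 1.79987668e+02  1.44557088e-03 -1.71938489e+02] [-0.33417421  0.03471902 -1.51478663] [-3.01889415e+01  1.46191795e+01 -6.70795026e+00  6.86793696e+01
  1.05792103e-02 -3.82504537e+01]
```

View pics/w3c.png

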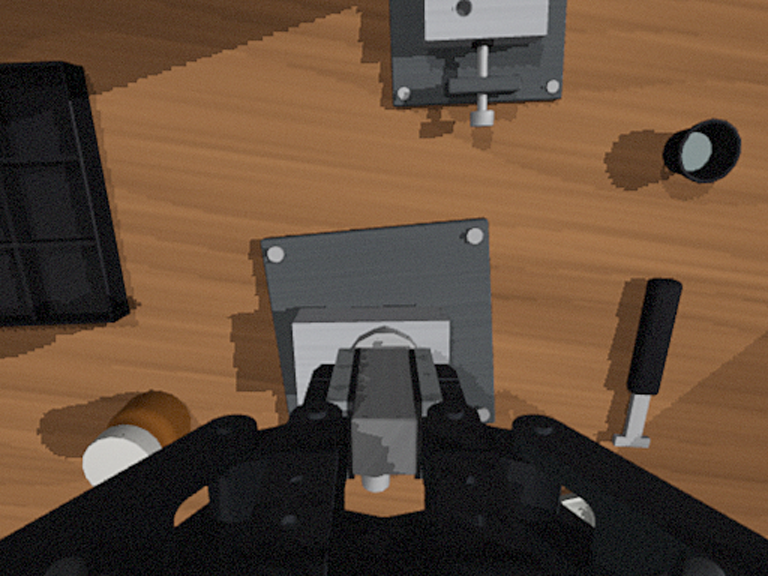

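The view shows the fixture with the block's near top edge from (293,322) to (450,320) in the 1.5x picture; the robot's left end is at image right, and the pin is held square.

Run:
```python
from h import *
p=manip.camera_params("wrist")
p['origin']=np.array([430.3,-204.546,322.03]);p['orientation']=np.array([164.134,-.0115,98.068])
f=lambda u,v,z:w(p,u/1.5,v/1.5,z)[:2]
A,B=f(293,322,44),f(450,320,44);C=f(452,365,44)
ang=np.degrees(np.arctan2(*(B-A)[::-1]))-90
print("right",A,"left",B,np.linalg.norm(A-B),ang, np.degrees(np.arctan2(*(B-C)[::-1]))-180)
P,Q=f(263,240,10),f(487,219,10);fa=np.degrees(np.arctan2(*(Q-P)[::-1]))-90
print("plate",P,Q,np.linalg.norm(P-Q),fa)
t=np.radians(fa);n=np.array([np.cos(t),np.sin(t)]);print("fixture",(P+Q)/2+75*n)
t=np.radians(ang);ex=np.array([np.cos(t),np.sin(t)]);ey=np.array([-ex[1],ex[0]])
c=(A+B)/2+30*ex;print("blk",c,"bore",c+8*ex-18*ey)
for nm,q in(("T1",c-45*ex+34*ey),("T2",c-45*ex-34*ey),("T3",c+63*ey)):
    print(nm,q)
tip=f(375,487,145);print("pin tip",tip, proj(p,[499.57,-193.85,145]))
```

```text
right [ 536.84312883 -245.42073211] left [ 522.11641007 -150.6964813 ] 95.86219242064594 8.836992603646479 -347.3877686947325
plate [ 495.98611215 -274.90104494] [ 462.00167331 -132.71097136] 146.1949352981843 13.441931184523384
fixture [ 551.93934393 -186.37152652]
blk [ 559.12365149 -193.4498913 ] bore [ 569.79391594 -210.00722975]
T1 [ 509.43461764 -166.76656476]
T2 [ 519.88103922 -233.95936405]
T3 [ 549.44534914 -131.19773902]
pin tip [ 568.48041041 -188.77174567] (np.float64(257.2982231393146), np.float64(225.18651796555181))
```

>>> step_arm([
  [-8,16,20],
  [-13.5,25.5,50],
  [-13.5,25.5,80],
  [-13.5,25.5,105],
  [-13.5,25.5,117],
  [-13.5,25.5,119],
  [-13.5,25.5,119],
  [-13.5,25.5,119],
], yaw=[0,0,0,0,0,0,0,0], hand=[1,1,1,1,1,1,1,1])

```text
clock: 7.12
eef_pos: [509.8, -168.3, 61.2]
ee_rot: [-179.9, 0.1, -172.0]
contact_force: [0.2, 0.1, -1.0]
gripper_width: 15.4
```

Run:
```python
from h import *
o=manip.get_obs();print(o['clock'],o['eef_pos'],o['ee_rot'],o['contact_force'],o['torque'])
```

```text
7.125 [ 509.75189011 -168.25439649   61.17220999] [-1.79949248e+02  7.21639349e-02 -1.72029206e+02] [ 0.16716721  0.1175403  -1.02002363] [-0.03430586  0.01448448  0.02163776]
```

>>> step_arm([
  [-1.5,0,0],
  [-3,0,0],
  [-4.5,0,0],
  [-6,0,0],
  [-6.5,0,0],
  [-7,0,0],
  [-7,0,0],
  [-7,0,0],
], yaw=[0,0,0,0,0,0,0,0], hand=[1,1,1,1,1,1,1,1])

```text
clock: 8.12
eef_pos: [516.2, -167.0, 60.3]
ee_rot: [180.0, -0.0, -172.0]
contact_force: [-0.2, 1.3, -1.7]
gripper_width: 15.0
```

>>> step_arm([
  [-0.3,0,0],
  [-0.6,0,0],
  [-0.9,0,0],
  [-1.2,0,0],
  [-1.2,0,0],
], yaw=[0,0,0,0,0], hand=[1,1,1,1,1])

```text
clock: 8.75
eef_pos: [517.4, -166.9, 60.3]
ee_rot: [-180.0, -0.0, -172.0]
contact_force: [-0.2, -0.1, -1.7]
gripper_width: 15.1
```

>>> step_arm([
  [-0.4,0,0],
  [-0.7,0,0],
  [-1,0,0],
  [-1,0,0],
], yaw=[0,0,0,0], hand=[1,1,1,1])

```text
clock: 9.25
eef_pos: [518.4, -166.7, 60.3]
ee_rot: [180.0, -0.0, -172.0]
contact_force: [0.2, 1.2, -1.0]
gripper_width: 15.3
```

>>> step_arm([
  [-0.4,0,0],
  [-0.7,0,0],
  [-0.7,0,0],
], yaw=[0,0,0], hand=[1,1,1])

```text
clock: 9.62
eef_pos: [519.1, -166.6, 60.3]
ee_rot: [-180.0, 0.0, -172.0]
contact_force: [-1.0, -0.1, -1.7]
gripper_width: 15.5
```

>>> step_arm([
  [-0.3,0,0],
  [-0.5,0,0],
  [-0.5,0,0],
], yaw=[0,0,0], hand=[1,1,1])

```text
clock: 10.0
eef_pos: [519.6, -166.6, 60.3]
ee_rot: [180.0, -0.0, -172.0]
contact_force: [1.3, 0.7, -1.8]
gripper_width: 15.5
```

```bash
cat > st.py <<'E'
from h import *
F=[];X=[]
for _ in range(3):
    o=manip.get_obs();F.append(o['contact_force']);X.append(o['eef_pos'])
print(o['clock'],np.mean(X,0).round(2),o['ee_rot'].round(2),np.round(F,1).tolist(),o['torque'].round(2))
E
python3 st.py
```

```text
10.0 [ 519.58 -166.55   60.26] [ 180.     -0.   -172.03] [[1.3, 0.7, -1.8], [1.3, 0.7, -1.8], [1.3, 0.7, -1.8]] [-0.01 -0.02  0.01]
```

>>> step_arm([
  [-0.3,0,0],
  [-0.6,0,0],
  [-0.6,0,0],
], yaw=[0,0,0], hand=[1,1,1])

```text
clock: 10.38
eef_pos: [520.2, -166.5, 60.3]
ee_rot: [-180.0, 0.0, -172.0]
contact_force: [0.5, -0.1, -0.6]
gripper_width: 15.4
```

>>> step_arm([
  [-0.3,0,0],
  [-0.5,0,0],
  [-0.5,0,0],
], yaw=[0,0,0], hand=[1,1,1])

```text
clock: 10.75
eef_pos: [520.6, -166.4, 60.2]
ee_rot: [180.0, -0.0, -172.0]
contact_force: [-0.6, 1.0, -1.5]
gripper_width: 15.3
```

>>> step_arm([
  [-0.3,0,0],
  [-0.5,0,0],
  [-0.5,0,0],
], yaw=[0,0,0], hand=[1,1,1])

```text
clock: 11.12
eef_pos: [521.0, -166.3, 60.2]
ee_rot: [180.0, -0.0, -172.0]
contact_force: [-2.6, 0.4, -0.8]
gripper_width: 15.3
```

>>> step_arm([
  [-0.3,0,0],
  [-0.5,0,0],
  [-0.5,0,0],
], yaw=[0,0,0], hand=[1,1,1])

```text
clock: 11.5
eef_pos: [521.5, -166.2, 60.2]
ee_rot: [180.0, -0.0, -172.0]
contact_force: [-2.1, 0.0, -0.5]
gripper_width: 15.2
```

```bash
cat > avg.py <<'E'
from h import *
import sys
F=[];X=[];T=[]
for _ in range(int(sys.argv[1])):
    manip.get_image("top");o=manip.get_obs();F.append(o['contact_force']);X.append(o['eef_pos']);T.append(o['torque'])
print(o['clock'],"X",np.mean(X,0).round(2),"F",np.mean(F,0).round(2),"sd",np.std(F,0).round(2),"T",np.mean(T,0).round(3),"yaw",o['ee_rot'].round(2),o['gripper_width'])
E
python3 avg.py 12
```

```text
12.1 X [ 521.56 -166.25   60.26] F [-2.79  0.23 -0.47] sd [0.52 0.48 0.47] T [ 0.047  0.674 -0.004] yaw [ 1.8000e+02 -1.0000e-02 -1.7203e+02] 15.181139347556684
```

>>> step_arm([
  [4,0,0],
  [10,-2,0],
  [10,-22,0],
  [10,-45,0],
  [10,-62,0],
  [10,-68,0],
  [7,-68,0],
  [6,-68,0],
], yaw=[0,0,0,0,0,0,0,0], hand=[1,1,1,1,1,1,1,1])

```text
clock: 13.1
eef_pos: [525.3, -234.0, 60.2]
ee_rot: [180.0, -0.0, -172.0]
contact_force: [0.3, 0.2, -1.4]
gripper_width: 15.3
```

>>> step_arm([
  [-1,0,0],
  [-2,0,0],
  [-2.5,0,0],
  [-3,0,0],
  [-3,0,0],
  [-3,0,0],
], yaw=[0,0,0,0,0,0], hand=[1,1,1,1,1,1])

```text
clock: 13.85
eef_pos: [528.1, -234.0, 60.3]
ee_rot: [180.0, -0.0, -172.0]
contact_force: [0.4, -0.4, -2.4]
gripper_width: 15.2
```

```bash
python3 avg.py 3
```

```text
14.0 X [ 528.09 -234.08   60.28] F [-0.06 -0.68 -2.1 ] sd [0.64 0.13 0.49] T [-0.033 -0.02  -0.007] yaw [ 180.      0.   -172.03] 15.426050310592816
```

>>> step_arm([
  [-0.6,0,0],
  [-1.2,0,0],
  [-1.6,0,0],
  [-2,0,0],
  [-2,0,0],
], yaw=[0,0,0,0,0], hand=[1,1,1,1,1])

```text
clock: 14.62
eef_pos: [530.1, -233.8, 60.3]
ee_rot: [-180.0, 0.0, -172.0]
contact_force: [0.4, -0.5, -0.8]
gripper_width: 15.2
```

```bash
python3 avg.py 2
```

```text
14.725 X [ 530.09 -233.73   60.27] F [-0.07 -0.04 -1.73] sd [0.2  0.55 0.12] T [-0.026 -0.021  0.027] yaw [ 180.     -0.   -172.02] 15.293299563533202
```

>>> step_arm([
  [-0.3,0,0],
  [-0.6,0,0],
  [-0.6,0,0],
], yaw=[0,0,0], hand=[1,1,1])

```text
clock: 15.1
eef_pos: [530.7, -233.7, 60.3]
ee_rot: [-180.0, 0.0, -172.0]
contact_force: [0.4, 0.2, -0.6]
gripper_width: 15.2
```

```bash
python3 avg.py 2
```

```text
15.2 X [ 530.69 -233.67   60.28] F [ 0.32  0.16 -1.85] sd [0.3  0.91 0.09] T [-0.017  0.026 -0.012] yaw [ 180.     -0.   -172.03] 15.344607878548683
```

>>> step_arm([
  [-0.3,0,0],
  [-0.6,0,0],
  [-0.6,0,0],
], yaw=[0,0,0], hand=[1,1,1])

```text
clock: 15.58
eef_pos: [531.3, -233.6, 60.3]
ee_rot: [-180.0, -0.0, -172.0]
contact_force: [-0.5, -1.0, -1.0]
gripper_width: 15.3
```

```bash
python3 avg.py 2
```

```text
15.675 X [ 531.26 -233.58   60.26] F [ 0.2  -0.48 -1.17] sd [0.32 0.25 0.26] T [-0.063  0.075  0.01 ] yaw [ 180.     -0.   -172.03] 15.317409769156127
```

>>> step_arm([
  [-0.3,0,0],
  [-0.6,0,0],
  [-0.6,0,0],
], yaw=[0,0,0], hand=[1,1,1])

```text
clock: 16.05
eef_pos: [531.8, -233.5, 60.3]
ee_rot: [-180.0, -0.0, -172.0]
contact_force: [-1.8, -0.4, -1.0]
gripper_width: 15.4
```

```bash
python3 avg.py 2
```

```text
16.15 X [ 531.77 -233.54   60.27] F [-1.56  0.29 -1.3 ] sd [0.21 0.3  0.24] T [-0.173  0.343 -0.042] yaw [-1.8000e+02 -1.0000e-02 -1.7203e+02] 15.327154866499765
```

>>> step_arm([
  [-0.3,0,0],
  [-0.3,0,0],
], yaw=[0,0], hand=[1,1])

```text
clock: 16.4
eef_pos: [532.1, -233.5, 60.3]
ee_rot: [-180.0, -0.0, -172.0]
contact_force: [-1.5, -0.6, -0.5]
gripper_width: 14.9
```

```bash
python3 avg.py 12
```

```text
17.0 X [ 532.12 -233.49   60.28] F [-2.13 -1.07 -0.64] sd [0.6  0.52 0.45] T [-0.23   0.528 -0.019] yaw [-180.     -0.   -172.03] 15.486263331643556
```

>>> step_arm([
  [4,0,0],
  [12,0,0],
  [12,25,0],
  [12,60,0],
  [12,92,0],
  [12,101,0],
  [-10,101,0],
  [-32.6,101,0],
], yaw=[0,0,0,0,0,0,0,0], hand=[1,1,1,1,1,1,1,1])

```text
clock: 18.0
eef_pos: [551.0, -128.6, 60.6]
ee_rot: [-180.0, 0.0, -172.0]
contact_force: [-0.3, 0.2, -1.5]
gripper_width: 15.0
```

>>> step_arm([
  [0,0,0],
  [0,-2,0],
  [0,-4,0],
  [0,-5,0],
  [0,-6,0],
  [0,-6,0],
], yaw=[0,0,0,0,0,0], hand=[1,1,1,1,1,1])

```text
clock: 18.75
eef_pos: [551.2, -135.0, 60.3]
ee_rot: [180.0, 0.0, -172.0]
contact_force: [-0.3, 0.3, -2.1]
gripper_width: 15.4
```

```bash
python3 avg.py 3
```

```text
18.9 X [ 551.24 -134.89   60.3 ] F [-0.15  0.15 -1.57] sd [0.46 0.8  0.49] T [ 0.011  0.007 -0.038] yaw [ 180.     -0.   -172.02] 15.316917163926187
```

>>> step_arm([
  [0,-1,0],
  [0,-2,0],
  [0,-2.6,0],
  [0,-3.2,0],
  [0,-3.2,0],
], yaw=[0,0,0,0,0], hand=[1,1,1,1,1])

```text
clock: 19.52
eef_pos: [551.7, -138.1, 60.3]
ee_rot: [180.0, -0.0, -172.0]
contact_force: [0.3, 0.3, -1.2]
gripper_width: 15.5
```

```bash
python3 avg.py 2
```

```text
19.625 X [ 551.71 -138.05   60.28] F [ 0.22  0.03 -2.03] sd [0.02 0.34 0.4 ] T [-0.042 -0.015  0.003] yaw [-180.      0.   -172.03] 14.90023497775624
```

>>> step_arm([
  [0,-0.3,0],
  [0,-0.6,0],
  [0,-0.6,0],
], yaw=[0,0,0], hand=[1,1,1])

```text
clock: 20.0
eef_pos: [551.8, -138.7, 60.3]
ee_rot: [-180.0, -0.0, -172.0]
contact_force: [-0.3, -0.4, -1.6]
gripper_width: 15.3
```

```bash
python3 avg.py 2
```

```text
20.1 X [ 551.82 -138.64   60.29] F [ 0.24 -0.24 -1.16] sd [0.2  0.14 0.29] T [ 0.005  0.003 -0.001] yaw [ 180.      0.   -172.03] 15.381361791410715
```

>>> step_arm([
  [0,-0.3,0],
  [0,-0.6,0],
  [0,-0.6,0],
], yaw=[0,0,0], hand=[1,1,1])

```text
clock: 20.48
eef_pos: [551.9, -139.3, 60.3]
ee_rot: [180.0, 0.0, -172.0]
contact_force: [0.3, -0.1, -2.4]
gripper_width: 14.9
```

```bash
python3 avg.py 2
```

```text
20.575 X [ 551.9  -139.25   60.31] F [ 0.09 -0.26 -1.72] sd [0.36 0.27 0.05] T [-0.012  0.033  0.036] yaw [ 180.      0.   -172.03] 15.267726126123343
```

>>> step_arm([
  [0,-0.3,0],
  [0,-0.6,0],
  [0,-0.6,0],
], yaw=[0,0,0], hand=[1,1,1])

```text
clock: 20.95
eef_pos: [552.0, -139.9, 60.3]
ee_rot: [180.0, -0.0, -172.0]
contact_force: [0.4, -0.3, -0.6]
gripper_width: 15.1
```

```bash
python3 avg.py 2
```

```text
21.05 X [ 551.98 -139.83   60.29] F [ 0.19  0.72 -1.67] sd [0.06 0.13 0.02] T [ 0.002 -0.037 -0.025] yaw [-180.      0.   -172.03] 15.343372899508731
```

>>> step_arm([
  [0,-0.3,0],
  [0,-0.6,0],
  [0,-0.6,0],
], yaw=[0,0,0], hand=[1,1,1])

```text
clock: 21.42
eef_pos: [552.1, -140.5, 60.3]
ee_rot: [-180.0, 0.0, -172.0]
contact_force: [-0.2, -0.2, -2.0]
gripper_width: 15.6
```

```bash
python3 avg.py 2
```

```text
21.525 X [ 552.05 -140.42   60.26] F [-0.19 -0.4  -1.6 ] sd [0.55 0.1  0.11] T [-0.004  0.015  0.015] yaw [-180.     -0.   -172.03] 15.490805667610177
```

>>> step_arm([
  [0,-0.3,0],
  [0,-0.6,0],
  [0,-0.6,0],
], yaw=[0,0,0], hand=[1,1,1])

```text
clock: 21.9
eef_pos: [552.1, -140.9, 60.3]
ee_rot: [180.0, -0.0, -172.0]
contact_force: [-0.1, 0.3, -0.4]
gripper_width: 14.9
```

```bash
python3 avg.py 2
```

```text
22.0 X [ 552.13 -140.95   60.26] F [-0.57  0.02 -1.12] sd [0.03 0.01 0.06] T [0.106 0.031 0.014] yaw [ 179.99   -0.   -172.02] 15.333377152209836
```

>>> step_arm([
  [0,-0.3,0],
  [0,-0.5,0],
  [0,-0.5,0],
], yaw=[0,0,0], hand=[1,1,1])

```text
clock: 22.38
eef_pos: [552.2, -141.3, 60.3]
ee_rot: [180.0, 0.0, -172.0]
contact_force: [-1.5, 2.2, -0.9]
gripper_width: 15.3
```

```bash
python3 avg.py 2
```

```text
22.475 X [ 552.2  -141.38   60.29] F [-0.44  2.05 -0.87] sd [0.45 0.02 0.27] T [ 0.482  0.084 -0.007] yaw [ 179.99    0.   -172.02] 15.26560123597506
```

```bash
python3 avg.py 11
python3 - <<'E'
import numpy as np
# zero-force contact points, TCP space (rubber 5 N/mm)
P1=np.array([521.56,-166.25]);P2=np.array([532.12,-233.49]);P3=np.array([552.2,-141.38])
t=np.arctan2(P2[0]-P1[0],P1[1]-P2[1])
ex=np.array([np.cos(t),np.sin(t)]);ey=np.array([-ex[1],ex[0]])
for k in(0,.5):
    a=(P1@ex+P2@ex)/2-k; b=P3@ey+(.45 if k else 0)
    B=ex*(a+35+8)+ey*(b-53-18)
    print(np.degrees(t),k,B)
    d=B-P3; y=np.radians(-172.03)
    print("tool",np.cos(y)*d[0]+np.sin(y)*d[1],np.sin(y)*d[0]-np.cos(y)*d[1])
E
```

```text
23.025 X [ 552.19 -141.44   60.28] F [-0.3   2.25 -0.47] sd [0.47 0.52 0.48] T [ 0.513  0.061 -0.005] yaw [ 180.      0.   -172.03] 15.308262127756356
8.925362990321547 0 [ 571.98054045 -210.14373503]
tool -10.055069617352977 -70.8421951255808
8.925362990321547 0.5 [ 571.41677834 -209.7767578 ]
tool -9.547636067537367 -70.4005944094111
```

>>> step_arm([
  [0,3,0],
  [0,8,0],
  [0,8,-20],
  [0,8,-38],
  [-3,-20,-38],
  [-7,-55,-38],
  [-9.5,-70.4,-38],
  [-9.5,-70.4,-38],
], yaw=[0,0,0,0,0,0,0,0], hand=[1,1,1,1,1,1,1,1])

```text
clock: 24.02
eef_pos: [571.3, -210.3, 97.9]
ee_rot: [180.0, -0.0, -172.1]
contact_force: [-0.6, 0.2, -1.9]
gripper_width: 15.6
```

>>> step_arm([
  [0,0,4],
  [0,0,8],
  [0,0,12],
  [0,0,14],
  [0,0,15],
  [0,0,15],
  [0,0,15],
  [0,0,15],
], yaw=[0,0,0,0,0,0,0,0], hand=[1,1,1,1,1,1,1,1])

```text
clock: 25.02
eef_pos: [571.4, -210.0, 83.4]
ee_rot: [-180.0, 0.0, -172.0]
contact_force: [-0.0, -0.0, -1.5]
gripper_width: 14.8
```

```bash
python3 avg.py 4;python3 - <<'E'
from h import *
p,im=grab("wrist","pics/w4.png")
u,v=map(int,proj(p,[571.4,-209.8,48]));print(u,v)
cv2.imwrite("pics/w4c.png",cv2.resize(im[max(v-75,0):v+75,u-100:u+100,::-1],(800,600),interpolation=cv2.INTER_CUBIC))
E
```

```text
25.225 X [ 571.39 -209.94   83.34] F [-0.33 -0.1  -1.89] sd [0.25 0.39 0.29] T [-0.021  0.    -0.   ] yaw [-180.      0.   -172.03] 15.02826788478111
257 224
```

View pics/w4c.png

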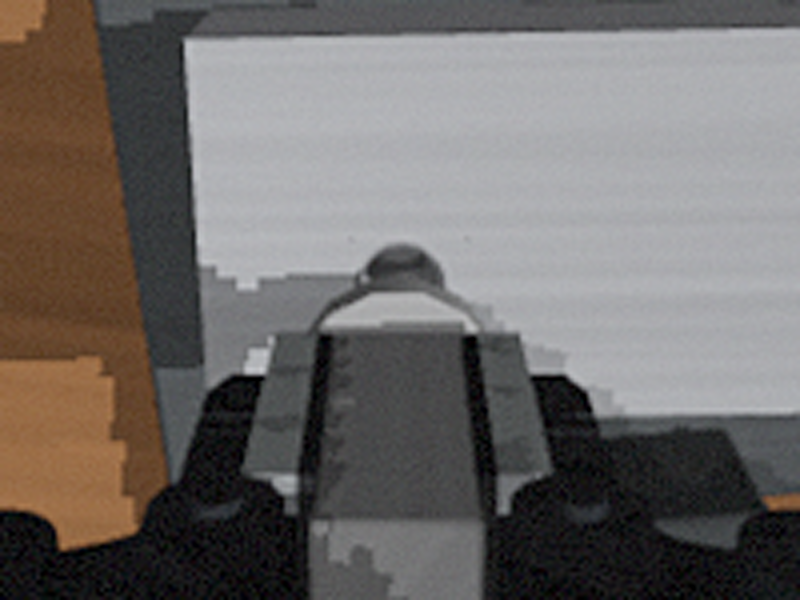

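The picture shows the bore mouth at (404,262) directly beneath the held collar. I'll descend carefully.

>>> step_arm([
  [0,0,1],
  [0,0,2],
  [0,0,3],
  [0,0,3.5],
  [0,0,4],
  [0,0,4.5],
  [0,0,4.5],
], yaw=[0,0,0,0,0,0,0], hand=[1,1,1,1,1,1,1])

```text
clock: 26.15
eef_pos: [571.4, -209.9, 78.7]
ee_rot: [180.0, -0.0, -172.0]
contact_force: [-0.6, 0.8, -2.1]
gripper_width: 15.3
```

```bash
python3 avg.py 2
```

```text
26.25 X [ 571.38 -209.9    78.78] F [-0.2   0.22 -2.12] sd [0.34 0.3  0.72] T [ 0.052 -0.031  0.018] yaw [-180.      0.   -172.03] 14.848989709585005
```

>>> step_arm([
  [0,0,0.4],
  [0,0,0.8],
  [0,0,0.8],
  [0,0,0.8],
], yaw=[0,0,0,0], hand=[1,1,1,1])

```text
clock: 26.75
eef_pos: [571.4, -209.9, 78.0]
ee_rot: [180.0, -0.0, -172.0]
contact_force: [0.5, 0.2, -1.0]
gripper_width: 15.2
```

```bash
python3 avg.py 2
```

```text
26.85 X [ 571.39 -209.92   77.99] F [ 0.02 -0.14 -1.24] sd [0.24 0.13 0.07] T [0.043 0.007 0.026] yaw [-180.      0.   -172.03] 15.594453107097111
```

>>> step_arm([
  [0,0,0.4],
  [0,0,0.8],
  [0,0,0.8],
  [0,0,0.8],
], yaw=[0,0,0,0], hand=[1,1,1,1])

```text
clock: 27.35
eef_pos: [571.4, -209.9, 77.2]
ee_rot: [-180.0, -0.0, -172.0]
contact_force: [-0.6, -0.0, -0.8]
gripper_width: 15.3
```

```bash
python3 avg.py 2
```

```text
27.45 X [ 571.39 -209.9    77.19] F [ 0.08  0.12 -1.17] sd [0.44 0.01 0.01] T [-0.015  0.018 -0.029] yaw [-180.      0.   -172.03] 15.175666416472668
```

Already about 1.8 mm below the mouth with no force.

>>> step_arm([
  [0,0,0.5],
  [0,0,1],
  [0,0,1.5],
  [0,0,2],
  [0,0,2],
  [0,0,2],
], yaw=[0,0,0,0,0,0], hand=[1,1,1,1,1,1])

```text
clock: 28.2
eef_pos: [571.4, -209.9, 75.2]
ee_rot: [180.0, -0.0, -172.0]
contact_force: [0.6, -0.1, -2.0]
gripper_width: 15.1
```

```bash
python3 avg.py 2
```

```text
28.3 X [ 571.38 -209.92   75.19] F [-0.42  0.23 -1.35] sd [0.14 0.32 0.43] T [-0.012  0.023 -0.01 ] yaw [-180.      0.   -172.03] 15.671743718329703
```

>>> step_arm([
  [0,0,0.8],
  [0,0,1.6],
  [0,0,2.4],
  [0,0,3.2],
  [0,0,4],
  [0,0,4],
  [0,0,4],
], yaw=[0,0,0,0,0,0,0], hand=[1,1,1,1,1,1,1])

```text
clock: 29.18
eef_pos: [571.4, -209.9, 71.2]
ee_rot: [-180.0, 0.0, -172.0]
contact_force: [-0.5, 0.1, -0.5]
gripper_width: 15.2
```

```bash
python3 avg.py 3
```

```text
29.325 X [ 571.4  -209.91   71.22] F [ 0.09 -0.19 -1.44] sd [0.15 0.35 0.59] T [ 0.015 -0.019  0.009] yaw [-180.      0.   -172.03] 15.31419218258494
```

>>> step_arm([
  [0,0,1.7],
  [0,0,3.4],
  [0,0,5.1],
  [0,0,6.8],
  [0,0,8.5],
  [0,0,10.2],
  [0,0,11.9],
  [0,0,12.7],
], yaw=[0,0,0,0,0,0,0,0], hand=[1,1,1,1,1,1,1,1])

```text
clock: 30.32
eef_pos: [571.4, -209.9, 58.4]
ee_rot: [180.0, -0.0, -172.0]
contact_force: [0.2, 0.1, -1.6]
gripper_width: 15.5
```

>>> step_arm([
  [0,0,0.4],
  [0,0,0.8],
  [0,0,1.1],
  [0,0,1.4],
  [0,0,1.4],
  [0,0,1.4],
], yaw=[0,0,0,0,0,0], hand=[1,1,1,1,1,1])

```text
clock: 31.08
eef_pos: [571.4, -209.9, 57.1]
ee_rot: [-180.0, 0.0, -172.0]
contact_force: [0.5, 0.2, -0.9]
gripper_width: 15.6
```

```bash
python3 avg.py 3
```

```text
31.225 X [ 571.4  -209.91   57.11] F [-0.24 -0.47 -1.4 ] sd [0.61 0.43 0.38] T [ 0.007 -0.005  0.029] yaw [-180.      0.   -172.03] 15.370585235501355
```

>>> step_arm([
  [0,0,0.3],
  [0,0,0.6],
  [0,0,0.9],
  [0,0,1.2],
  [0,0,1.2],
  [0,0,1.2],
], yaw=[0,0,0,0,0,0], hand=[1,1,1,1,1,1])

```text
clock: 31.98
eef_pos: [571.4, -209.9, 55.9]
ee_rot: [180.0, -0.0, -172.0]
contact_force: [-1.1, -0.8, -1.6]
gripper_width: 15.2
```

```bash
python3 avg.py 2
```

```text
32.075 X [ 571.39 -209.9    55.9 ] F [ 0.4   0.57 -1.28] sd [0.12 0.55 0.1 ] T [-0.004  0.008 -0.012] yaw [ 180.      0.   -172.03] 14.978932451961123
```

>>> step_arm([
  [0,0,0.2],
  [0,0,0.4],
  [0,0,0.4],
], yaw=[0,0,0], hand=[1,1,1])

```text
clock: 32.45
eef_pos: [571.4, -209.9, 55.5]
ee_rot: [180.0, -0.0, -172.0]
contact_force: [-0.3, 0.6, -1.6]
gripper_width: 15.3
```

```bash
python3 avg.py 2
```

```text
32.55 X [ 571.38 -209.89   55.47] F [-0.03  0.27 -1.9 ] sd [0.01 0.38 0.19] T [0.018 0.009 0.006] yaw [ 180.      0.   -172.02] 15.028255793026824
```

>>> step_arm([
  [0,0,0.2],
  [0,0,0.3],
  [0,0,0.3],
], yaw=[0,0,0], hand=[1,1,1])

```text
clock: 32.92
eef_pos: [571.4, -209.9, 55.2]
ee_rot: [-180.0, -0.0, -172.0]
contact_force: [-0.0, -0.1, -1.5]
gripper_width: 15.5
```

```bash
python3 avg.py 2
```

```text
33.025 X [ 571.39 -209.91   55.16] F [-0.24 -0.29 -1.11] sd [0.38 0.22 0.08] T [-0.005  0.048 -0.027] yaw [ 180.     -0.   -172.03] 15.151700727223067
```

>>> step_arm([
  [0,0,0.15],
  [0,0,0.3],
  [0,0,0.3],
], yaw=[0,0,0], hand=[1,1,1])

```text
clock: 33.4
eef_pos: [571.4, -209.9, 54.9]
ee_rot: [-180.0, 0.0, -172.0]
contact_force: [0.1, 0.3, -1.3]
gripper_width: 15.2
```

```bash
python3 avg.py 2
```

```text
33.5 X [ 571.37 -209.9    54.88] F [ 0.28  0.05 -2.28] sd [0.42 0.06 0.06] T [ 0.014 -0.014 -0.02 ] yaw [ 180.     -0.   -172.03] 15.097941951900202
```

>>> step_arm([
  [0,0,0.1],
  [0,0,0.2],
  [0,0,0.2],
], yaw=[0,0,0], hand=[1,1,1])

```text
clock: 33.88
eef_pos: [571.4, -209.9, 54.8]
ee_rot: [-180.0, 0.0, -172.0]
contact_force: [0.3, -0.3, -0.2]
gripper_width: 15.5
```

```bash
python3 avg.py 2
```

```text
33.975 X [ 571.43 -209.93   54.75] F [-0.13 -0.6  -0.82] sd [0.01 0.19 0.18] T [ 0.03  -0.011 -0.009] yaw [-1.8000e+02  1.0000e-02 -1.7203e+02] 15.489488302489931
```

>>> step_arm([
  [0,0,0.1],
  [0,0,0.2],
  [0,0,0.2],
], yaw=[0,0,0], hand=[1,1,1])

```text
clock: 34.35
eef_pos: [571.5, -209.9, 54.7]
ee_rot: [-180.0, 0.0, -172.0]
contact_force: [-0.2, -0.2, 1.8]
gripper_width: 15.4
```

```bash
python3 avg.py 2
```

```text
34.45 X [ 571.47 -209.97   54.62] F [-1.14 -0.27  1.7 ] sd [0.18 0.26 0.16] T [ 0.01   0.018 -0.009] yaw [-1.7999e+02  1.0000e-02 -1.7203e+02] 15.342650337625365
```

Seated with about 3 N. I'll release.

>>> step_arm([
  [0,0,0],
  [0,0,0],
  [0,0,0],
  [0,0,0],
  [0,0,0],
  [0,0,0],
], yaw=[0,0,0,0,0,0], hand=[0.7,0.5,0.4,0.4,0.4,0.4])

```text
clock: 35.2
eef_pos: [571.4, -209.9, 54.5]
ee_rot: [180.0, -0.0, -172.0]
contact_force: [0.0, 0.5, -0.4]
gripper_width: 51.2
```

>>> step_arm([
  [0,0,-5],
  [0,0,-20],
  [0,0,-45],
  [0,0,-75],
  [0,0,-100],
  [30,0,-115],
  [50,0,-120],
  [50,0,-120],
], yaw=[0,0,0,0,0,0,0,0], hand=[0.4,0.4,0.4,0.4,0.4,0.4,0.4,0.4])

```text
clock: 36.2
eef_pos: [520.9, -217.1, 175.4]
ee_rot: [-180.0, 0.1, -172.1]
contact_force: [-0.2, 0.4, 0.1]
gripper_width: 51.5
```

```bash
python3 avg.py 4
python3 - <<'E'
from h import *
p,im=grab("wrist","pics/w5.png");q,s=grab("scene","pics/s5.png")
a=cv2.resize(im[:,:,::-1],(512,384));b=cv2.resize(s[190:270,160:266,::-1],(509,384),interpolation=cv2.INTER_CUBIC)
cv2.imwrite("pics/f.png",cv2.resize(np.hstack([a[:,100:400],b]),(800,380)))
print(proj(p,[571.4,-209.8,44+51]))
E
```

```text
36.4 X [ 521.95 -216.92  174.41] F [ 0.48 -0.21  0.48] sd [0.52 0.46 0.39] T [-0.014 -0.004 -0.001] yaw [ 1.7998e+02 -1.0000e-02 -1.7203e+02] 51.27375887136216
(np.float64(257.0799383394536), np.float64(264.3411759319022))
```

View pics/f.png

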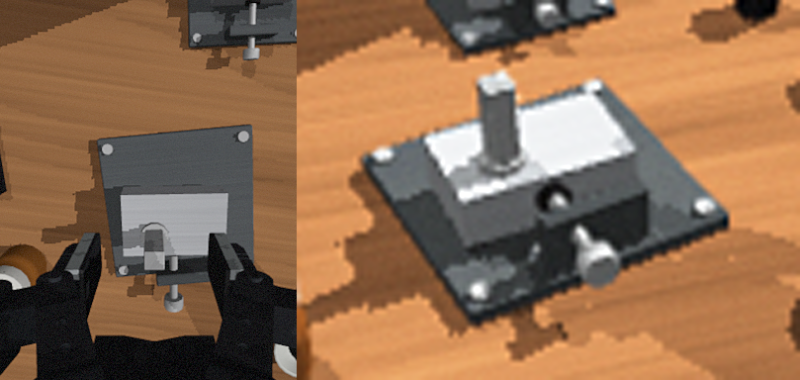

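The pin stands upright in the block at (500,130) in the right panel, collar flat on the top, with the gripper clear.

```bash
python3 -c "
from workcell import manip
print(manip.finish_job())"
```

```text
the job is handed in; nothing more can be done
None
```

The pin is standing upright in the block's bore with its collar flat on the block. The gripper is open and clear, and I handed the job in at about 36 s of the 72 s allowed.

- **Touches:** I touched the near side at its left end, then at its right end, then the middle of the left end face. Each contact held for at least half a second, and the averaged force was about 2.2–2.8 N against the 10 N limit. The pin came clear between touches.
- **Where the block was:** the touches put it at 8.9° in the base frame; the camera had said 8.8°. The camera's position for the near side was about 1.5 mm short, so I used the touches to place the bore.
- **Setting the pin:** it went in with no noticeable side force. The collar met the block with about 3 N against the 20 N limit, within about 0.3 mm of the expected height.
- **Last checks:** after I opened the gripper and lifted away, the wrist force read about zero. The final pictures show the pin seated upright and the fixture undisturbed. I did not re-check the other things on the bench one by one.

No check failed. One early wrist picture was taken while the arm was still settling, so I repeated that measurement before grasping the pin.

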